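# Hold the pipette ready over the open vial

## Robot

A 6-joint arm with a two-finger parallel gripper is mounted at the origin on the work surface. World frame = base frame: x ahead of the robot, y to its left, z up, the work surface at z = 0. Lengths are in m, angles in rad, forces in N, time in s.
With the tool pointing down it reaches from about 0.35 to 0.775 m from the base axis. Payload 5.5 kg.
Tool frame: the origin (TCP) lies at the very end of the fingers, on their centre line; the grasp point (between the pads) lies 19 mm behind it; z points along the fingers, y is the line along which they close (so a half turn about z gives the same grasp; the last joint's range is limited). The gripper opens to 85 mm and grips with 20 to 120 N. Pads are 22 mm wide; open, the fingers measure 114 mm over their backs; the gripper's body (76 mm by 85 mm) begins 54 mm behind the grasp point. The pads swing forward as they close: fully open they stand 13 mm farther back than shut.
Start: joints at [-1.335, 0.313, 0.046, 1.304, 0, 1.431], TCP at [0.211, -0.535, 0.231] pointing down, gripper open.
Joint ranges: [-2.76, 2.76], [-0.86, 1.69], [-1.03, 1.26], [-2.2, 2.34], [-1.47, 1.5], [-3.14, 3.14]. Speed limits (rad/s): [2.57, 2.57, 3.14, 3.14, 3.14, 3.14].

## Interface

Orientations are given as a unit quaternion [w, x, y, z].
In Python, from workcell import env, cams, ticket, spotter gives the robot as it stands.
- The arm moves only by the tool jog_arm, never from a script. Its argument "increments" is a list that holds one entry, the list of rows, each a list of 7 numbers: the shift along the tool's x, y, z in units of 0.25 m (1.0 is 0.25 m), then the turn, a rotation vector about the tool's x, y, z in units of 180 degrees (1.0 is 180 degrees), then the closure in counts, from 0 (fully open) to 255 (shut). A call has 1 to 20 rows; each row shifts and turns the commanded pose from where the row before left it, along the tool's axes as they then stand; what a row does not reach is not made up. A row lasts 1/10 s, in which the tool goes at most 50 mm and 8.59 degrees, less where a joint would pass 70% of its speed; a pose out of reach is approached as far as the arm can. A call with a number of a shift or a turn outside -1 to 1 is refused whole. A call with a gripper value outside its range is refused whole. The fingers move at their own pace and stop on an object; "force" is the grip in N (left out, the last holds). Time passes only in rows, so rows that do not move let the fingers close. It gives the time, the measured TCP pose, the force, the opening and the grip force at its end, in the units of the state.
- env.get_state(): the state, without advancing time (a new reading comes with each control period).
- cams.read_camera(name): name is "scene" or "top"; returns a dict with "pixels" (420x560x3 uint8, red, green, blue), "fx", "fy", "cx", "cy" (pixels), "xyz" and "attitude" of the camera in the world. Camera axes: x right, y down, z forward; pixel columns grow to the right and rows downward; lengths in m; the calibration is good to about 2 mm. A picture is of the moment at which its call begins. There is no depth.
- ticket.hand_in(): hands the job in; it is judged then, once.
Trained networks look in the newest picture that a camera, given by its name, has taken for a name from the list of things; names that differ only in an ending like _2 or _b are one class to them, and where a whole thing is asked for, a point or a joint stands for the part that bears it (a point fixed in the world has none). Each returns a list of dicts, best first, with "conf" (0 to 1); they miss things now and then, are a little off and sometimes report something else, mostly with a low value. They report only what shows in the picture. A call takes as long as a camera call. They do not tell look-alikes from the thing itself.
- spotter.find_in(target, camera): "uv" ([column, row] in pixels, amid what is visible of it).
- spotter.cut_out(target, camera): "region" (420x560 bool, what is visible of it) and "uv" ([column, row] in pixels, amid what is visible of it).
- spotter.landmark_of(target, camera): "uv" ([column, row] in pixels: a listed point, or the origin of a listed thing).
The state is a dict: "clock": time; "joint_pos": joint angles; "qvel": joint speeds; "tau": joint torques, N m; "tcp_pos": TCP position; "orientation": TCP orientation; "wrist_force": force on the tool from outside, world axes, zero at the start; "ft_torque": the same for the moment, N m; "finger_gap": finger opening in m; "grip_force": force on a finger pad.
Only numpy, scipy, OpenCV 4.12 (cv2) and the standard library are available. Lean on these libraries where they do the work, as an engineer would, in place of code of your own. Each camera call takes 0.05 s, during which the arm holds its last target. There are 200 camera calls.

## Task

Take the pipette that has a tip fitted out of its stand, carry it over the things between to the one vial in the rack that has no cap, and hold it there upright, the end of its tip centred over the open mouth and about a centimetre above the rim, ready to dispense. The tip must stay clean, so the pipette touches neither rack, vials nor caps, and everything else on the bench is left where it stands. Finish while still holding the pipette there, steady: do not put it down or let go.

Things in the scene. Friction and masses are not known exactly. Their poses are not given: they have to be found in the camera images.
- pipette: the short white pipette with a tip fitted, 185 mm long, about 70 g, upright in the stand. Origin at the very end of its tip, z up along its axis. Above the origin: slender tip to 45 mm, round grey nose (14 mm across at most) to 95 mm, straight handle to 172 mm, thin plunger with a round 18 mm button to 185 mm.
- pipette_grip (a point): point on the pipette's axis in its handle, 145 mm above the end of the tip, axes as the pipette's. The handle is a rounded bar 24 mm wide along y (its flat sides, best to grip) and 28 mm deep along x, from 50 mm below to 27 mm above this point; a finger hook stands 15 mm out on its +x side, 12 to 25 mm above this point.
- stand: white pipette stand, fixed, 130 (x) by 230 (y) by 120 mm tall; origin at the centre of its underside, z up. It stands on the robot's left or right, the vial rack on the other side. The two pipettes hang in its slots, at x = 0, y = -50 and +50 mm, origins 25 mm above the bench, axes as the stand's; either may be in either slot.
- stand_plate (a point): centre of the upper face of the stand's top plate, 120 mm above the bench, axes as the stand's. The plate is 70 mm deep (x -35 to 35 mm), 8 mm thick; two slots 18 mm wide, at y = -50 and +50 mm, run from its -x edge (open there) to x = 9 mm. The handles' lower ends rest on the plate, nose and tip hang free through the slots.
- bare_pipette: stouter white pipette with no tip fitted, in the stand's other slot: handle 32 mm wide (y) by 34 mm, square button 24 mm, same heights as the other; origin on its axis 45 mm below the end of its nose, z up. Not needed; leave it.
- rack: white block 60 (x) by 180 (y) by 36 mm tall, fixed, with one row of four pockets along y at y = -60, -20, 20, 60 mm; origin at the centre of its underside, z up. A vial stands in each pocket, rim 65 mm above the bench.
- vial1: round white plastic vial, 57 mm tall without its cap, 27 mm across, standing upright in the rack and reaching 29 mm out of it; z up; origin at the centre of its underside. It stands in the pocket at y = -60 mm of the rack. Three of vial1 to vial4 are closed with a cap; one is open and has only a small stir bar lying in it.
- vial1_mouth (a point): centre of the rim of vial1, 57 mm above the vial's origin, z up along the vial's axis; the mouth is 22 mm across outside and 18 mm inside.
- vial2: round white plastic vial, 57 mm tall without its cap, 27 mm across, standing upright in the rack and reaching 29 mm out of it; z up; origin at the centre of its underside. It stands in the pocket at y = -20 mm of the rack. Three of vial1 to vial4 are closed with a cap; one is open and has only a small stir bar lying in it.
- vial2_mouth (a point): centre of the rim of vial2, 57 mm above the vial's origin, z up along the vial's axis; the mouth is 22 mm across outside and 18 mm inside.
- vial3: round white plastic vial, 57 mm tall without its cap, 27 mm across, standing upright in the rack and reaching 29 mm out of it; z up; origin at the centre of its underside. It stands in the pocket at y = 20 mm of the rack. Three of vial1 to vial4 are closed with a cap; one is open and has only a small stir bar lying in it.
- vial3_mouth (a point): centre of the rim of vial3, 57 mm above the vial's origin, z up along the vial's axis; the mouth is 22 mm across outside and 18 mm inside.
- vial4: round white plastic vial, 57 mm tall without its cap, 27 mm across, standing upright in the rack and reaching 29 mm out of it; z up; origin at the centre of its underside. It stands in the pocket at y = 60 mm of the rack. Three of vial1 to vial4 are closed with a cap; one is open and has only a small stir bar lying in it.
- vial4_mouth (a point): centre of the rim of vial4, 57 mm above the vial's origin, z up along the vial's axis; the mouth is 22 mm across outside and 18 mm inside.
- cap1: grey plug cap of a vial: disc 25 mm across and 5 mm thick above a plug 9 mm long; it tops the vial it closes by 5 mm. Origin at the centre of the plug's lower end, z up: on a closed vial it lies on the vial's axis, about 9 mm below the rim. Which vials cap1 to cap3 close varies.
- cap2: grey plug cap of a vial: disc 25 mm across and 5 mm thick above a plug 9 mm long; it tops the vial it closes by 5 mm. Origin at the centre of the plug's lower end, z up: on a closed vial it lies on the vial's axis, about 9 mm below the rim. Which vials cap1 to cap3 close varies.
- cap3: grey plug cap of a vial: disc 25 mm across and 5 mm thick above a plug 9 mm long; it tops the vial it closes by 5 mm. Origin at the centre of the plug's lower end, z up: on a closed vial it lies on the vial's axis, about 9 mm below the rim. Which vials cap1 to cap3 close varies.
- cap_off: the open vial's own cap, lying upside down on the bench beside the rack, 14 mm high in all; origin at the centre of its underside. Leave it.
- bowl: white bowl, 146 mm across at the rim, 75 mm tall, between stand and rack; origin at the centre of its underside. In the way; leave it.
- tip_box: grey box of pipette tips, 122 (x) by 85 (y) by 71 mm tall, between stand and rack; origin at the centre of its underside. In the way; leave it.
- bottle: small glass bottle with a blue cap, 56 mm across, 105 mm tall, beyond the tip box; origin at the centre of its underside. In the way; leave it.
Things that resemble listed ones, but are neither listed nor needed, are in the scene too. Leave any red look-alike of the bottle alone. What is shaped like the vial3 but yellow is not meant.

How it is judged:
By the outcome, as a careful person would: the job done as asked, in the order asked, and still so for the second after the job is handed in, while the arm keeps its last pose, push and grip.
It also fails if it takes over 43 s, if anything falls off the work surface, if the arm or the gripper's body presses on something with over 40 N, if the wrist force passes 120 N, or if a joint passes its speed limit or range.

## Working session

There is one attempt and no reset: what is moved stays moved. The work goes in short steps, Python scripts to look and compute and a tool call to move; the robot and the scene stay as the last step left them, time stands still between calls to the robot, and variables do not carry over. Pictures are saved under pics/ and viewed, at most 10 in all, crops included, and the job is handed in when it is done.

Besides the shell and the picture viewer there is one more tool, called after "Call:" as a command line: name --argument value ..., lists and objects as JSON in quotes. jog_arm: Moves the arm, as the interface text tells. Shifts and turns lie within -1 to 1; 1 stands for 0.25 m of shift or 180 degrees of turn. Its arguments: {"type":"object","properties":{"increments":{"type":"array"},"force":{"type":"number"}},"required":["increments"]}

```bash
mkdir -p pics
cat > h.py <<'E'
import numpy as np, cv2
from scipy.spatial.transform import Rotation as R
from workcell import env, cams, ticket, spotter
def cam(n):
    c=cams.read_camera(n); q=np.array(c['attitude'])
    c['R']=R.from_quat(q[[1,2,3,0]]).as_matrix() if q.size==4 else q
    return c
def at_z(c,uv,z):
    d=c['R']@np.array([(uv[0]-c['cx'])/c['fx'],(uv[1]-c['cy'])/c['fy'],1]); o=np.array(c['xyz'])
    return o+d*(z-o[2])/d[2]
def proj(c,p):
    q=c['R'].T@(np.array(p)-c['xyz']); return [c['fx']*q[0]/q[2]+c['cx'],c['fy']*q[1]/q[2]+c['cy']]
def tri(c1,u1,c2,u2):
    A=[];b=[]
    for c,u in((c1,u1),(c2,u2)):
        d=c['R']@np.array([(u[0]-c['cx'])/c['fx'],(u[1]-c['cy'])/c['fy'],1]);d/=np.linalg.norm(d)
        P=np.eye(3)-np.outer(d,d);A.append(P);b.append(P@c['xyz'])
    return np.linalg.solve(sum(A),sum(b))
E
python3 - <<'E'
from h import *
for n in('scene','top'):
    c=cam(n); cv2.imwrite(f'pics/{n}0.png',cv2.resize(c['pixels'][:,:,::-1],(800,600))); print(n,c['xyz'],c['attitude'],c['fx'],c['cx'],c['cy'])
    for t in('pipette','pipette_grip','stand','stand_plate','bare_pipette','rack','vial1_mouth','vial2_mouth','vial3_mouth','vial4_mouth','cap1','cap_off','bowl','tip_box','bottle'):
        print(t,[(np.round(d['uv'],1).tolist(),round(d['conf'],2)) for d in spotter.landmark_of(t,n)[:5]])
print(env.get_state())
E
```

```text
scene [ 1.32612401 -0.14582364  0.852969  ] [-0.3125606   0.70741268  0.58279913 -0.24943606] 517.7052323040285 283.09755510801267 210.66894317685808
pipette [([404.0, 225.0], 0.65), ([143.9, 217.7], 0.18)]
pipette_grip [([416.5, 175.9], 0.78)]
stand [([381.3, 240.9], 0.62), ([149.0, 218.9], 0.17)]
stand_plate [([392.4, 202.4], 0.74)]
bare_pipette []
rack [([145.7, 241.0], 0.91)]
vial1_mouth [([109.2, 222.1], 0.48)]
vial2_mouth [([128.5, 221.5], 0.64)]
vial3_mouth [([139.6, 249.2], 0.77), ([163.3, 217.1], 0.74), ([279.7, 303.2], 0.56), ([150.2, 215.4], 0.49)]
vial4_mouth [([163.3, 215.7], 0.6)]
cap1 [([132.3, 223.0], 0.62), ([165.9, 215.5], 0.5), ([150.1, 220.2], 0.4)]
cap_off []
bowl [([259.7, 210.4], 0.84)]
tip_box [([274.5, 259.8], 0.62), ([167.6, 233.4], 0.27)]
bottle [([278.8, 304.7], 0.83), ([332.0, 303.3], 0.78), ([226.6, 304.7], 0.67), ([382.2, 238.5], 0.54), ([416.2, 176.8], 0.23)]
top [0.41777973 0.02069802 1.18286024] [ 0.03538609 -0.69867309  0.71246515 -0.05474629] 409.17354181546347 278.4227168343904 211.53534460219157
pipette [([385.4, 246.0], 0.73), ([171.5, 217.6], 0
[... 913 characters left out ...]
_pos': array([-1.33464048e+00,  3.13220043e-01,  4.61178514e-02,  1.30359674e+00,
        1.03062722e-05,  1.43122182e+00]), 'qvel': array([ 8.57989213e-04, -1.46125082e-03,  5.66130269e-04, -6.96320675e-05,
       -6.64372294e-04, -1.53478955e-03]), 'tau': array([ 4.96243811e-04, -4.80456054e+01,  2.98808491e+01,  5.13455252e-04,
       -1.73827902e-04, -2.65769017e-06]), 'tcp_pos': array([ 0.21101713, -0.53493531,  0.23131908]), 'orientation': array([4.83921635e-05, 9.82405177e-01, 1.86762057e-01, 7.49785873e-06]), 'wrist_force': array([-0.48692158, -0.03494661, -0.08663548]), 'ft_torque': array([ 0.02702558, -0.01570959, -0.01766282]), 'grip_force': 0.0, 'finger_gap': 0.08525775142714122}
```

View pics/scene0.png

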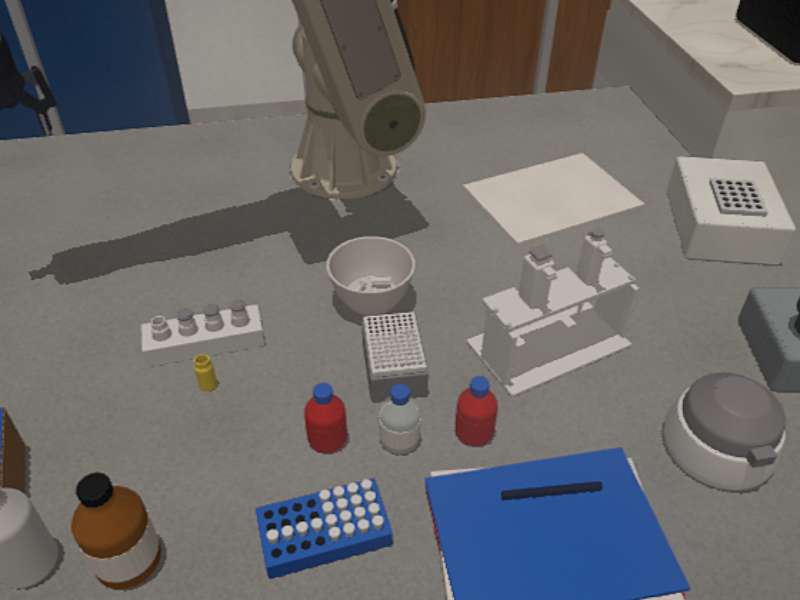

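View pics/top0.png

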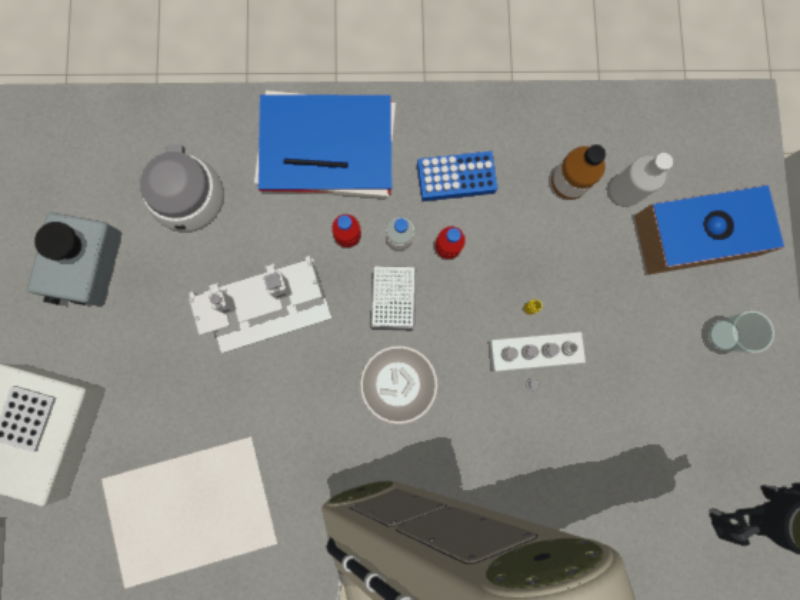

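Run:
```python
from h import *
s=cam('scene')['pixels'];t=cam('top')['pixels']
a=lambda im,x,y,w,h:cv2.resize(im[y:y+h,x:x+w,::-1],(400,300),interpolation=cv2.INTER_CUBIC)
A=np.vstack([np.hstack([a(s,320,150,133,100),a(t,125,170,113,85)]),np.hstack([a(s,92,200,100,75),a(t,335,215,100,75)])])
cv2.imwrite('pics/crop.png',A)
```

```text
(no output)
```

View pics/crop.png

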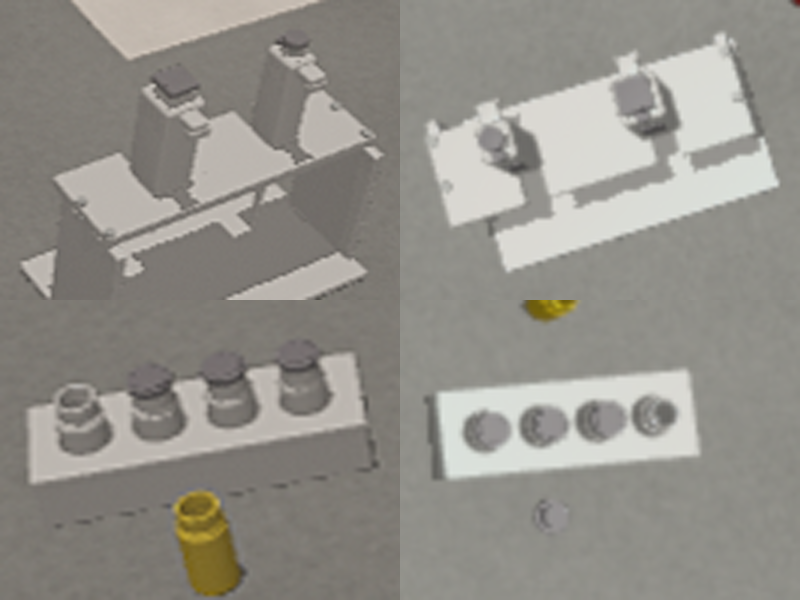

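Run:
```python
from h import *
t=cam('top');s=cam('scene')
T=lambda x,y:(125+(x-400)/400*113,170+y/300*85); S=lambda x,y:(320+x/400*133,150+y/300*100)
b1=T(492,138);b2=S(293,38)
print('button',at_z(t,b1,.21),at_z(s,b2,.21),tri(t,b1,s,b2))
c1=T(634,95);c2=S(176,78)
print('bare',at_z(t,c1,.21),at_z(s,c2,.21),tri(t,c1,s,c2))
P=np.array([at_z(t,T(*p),.12)[:2] for p in((430,125),(728,38),(757,135),(451,227))])
print('plate',P.tolist(),P.mean(0),np.linalg.norm(np.diff(P,axis=0),axis=1))
for a,b in((0,1),(3,2)): d=P[a]-P[b];print('ang',np.degrees(np.arctan2(-d[0],d[1])))
r1=(335+256/4,215+113/4);r2=(92+75/4,200+96/4)
print('rim',at_z(t,r1,.065),at_z(s,r2,.065),tri(t,r1,s,r2))
for n,c in(('top',t),('scene',s)):
  for k in('pipette_grip','stand_plate'):
    z={'pipette_grip':.17,'stand_plate':.12}[k]
    print(n,k,[(at_z(c,d['uv'],z)[:2].round(3).tolist(),round(d['conf'],2)) for d in spotter.landmark_of(k,n)[:3]])
print(env.get_state()['clock'])
```

```text
button [0.55357936 0.29593593 0.21      ] [0.5575154  0.29477421 0.21      ] [0.55399419 0.29678069 0.20705364]
bare [0.58135367 0.20113666 0.21      ] [0.58415878 0.20233594 0.21      ] [0.58194352 0.20239759 0.20808256]
plate [[0.5766121844538019, 0.3667620417049262], [0.6384226427010102, 0.14848610583707983], [0.5649475857294077, 0.1273244527127883], [0.501033307324144, 0.349832400196793]] [0.57025393 0.24810125] [0.2268588  0.07646175 0.23150555]
ang 15.810837251744225
ang 16.026443376379625
rim [ 0.46706171 -0.34120829  0.065     ] [ 0.4680888  -0.34556123  0.065     ] [ 0.46704357 -0.343895    0.06330781]
top pipette_grip [([0.555, 0.307], 0.83)]
top stand_plate [([0.567, 0.263], 0.59), ([0.407, -0.246], 0.48)]
scene pipette_grip [([0.555, 0.298], 0.66)]
scene stand_plate []
2.0
```

Call:
jog_arm --increments '[[[0,0,-0.06,0,0,-0.047,0],[0,0,-0.06,0,0,-0.047,0],[0,0,-0.06,0,0,-0.047,0],[0,0,-0.06,0,0,-0.047,0],[0,0,-0.06,0,0,-0.047,0],[0,0,-0.06,0,0,-0.047,0],[0,0,-0.06,0,0,-0.047,0],[0,0,-0.06,0,0,-0.047,0],[0,0,-0.06,0,0,-0.047,0],[0,0,-0.06,0,0,-0.047,0]]]'

```text
clock: 3.0
tcp_pos: [0.211, -0.5349, 0.382]
orientation: [0.0, 0.598, 0.801, -0.0]
wrist_force: [0.4, 1.2, -0.1]
finger_gap: 0.0854
grip_force: 0.0
```

```bash
python3 -c "
from h import *
print(env.get_state()['joint_pos'].round(3))"
```

```text
[-1.335  0.33   0.437  1.677  0.    -0.051]
```

Call:
jog_arm --increments '[[[0,0,0,0,0,-0.0454,0],[0,0,0,0,0,-0.0454,0],[0,0,0,0,0,-0.0454,0],[0,0,0,0,0,-0.0454,0],[0,0,0,0,0,-0.0454,0],[0,0,0,0,0,-0.0454,0],[0,0,0,0,0,-0.0454,0],[0,0,0,0,0,-0.0454,0],[0,0,0,0,0,-0.0454,0],[0,0,0,0,0,-0.0454,0],[0,0,0,0,0,-0.0454,0]]]'

```text
clock: 4.1
tcp_pos: [0.211, -0.5349, 0.3814]
orientation: [0.0, -0.142, 0.99, -0.0]
wrist_force: [-0.0, 0.0, -0.8]
finger_gap: 0.0853
grip_force: 0.0
```

Call:
jog_arm --increments '[[[-0.135,0.08,0,0,0,0,0],[-0.135,0.08,0,0,0,0,0],[-0.135,0.08,0,0,0,0,0],[-0.135,0.08,0,0,0,0,0],[-0.135,0.08,0,0,0,0,0],[-0.135,0.08,0,0,0,0,0],[-0.135,0.08,0,0,0,0,0],[-0.135,0.08,0,0,0,0,0],[-0.135,0.08,0,0,0,0,0],[-0.135,0.08,0,0,0,0,0]]]'

```text
clock: 5.1
tcp_pos: [0.4811, -0.2482, 0.3815]
orientation: [0.0, -0.139, 0.99, -0.0]
wrist_force: [0.3, -0.2, 0.5]
finger_gap: 0.0854
grip_force: 0.0
```

Call:
jog_arm --increments '[[[-0.0635,0.144,0,0,0,0,0],[-0.0635,0.144,0,0,0,0,0],[-0.0635,0.144,0,0,0,0,0],[-0.0635,0.144,0,0,0,0,0],[-0.0635,0.144,0,0,0,0,0],[-0.0635,0.144,0,0,0,0,0],[-0.0635,0.144,0,0,0,0,0],[-0.0635,0.144,0,0,0,0,0],[-0.0635,0.144,0,0,0,0,0],[-0.0635,0.144,0,0,0,0,0],[-0.0635,0.144,0,0,0,0,0],[-0.0635,0.144,0,0,0,0,0],[-0.0635,0.144,0,0,0,0,0],[0,0,0,0,0,0,0],[0,0,0,0,0,0,0]]]'

```text
clock: 6.6
tcp_pos: [0.5492, 0.2581, 0.3806]
orientation: [-0.0, -0.14, 0.99, -0.0]
wrist_force: [-0.0, -0.7, 0.1]
finger_gap: 0.0852
grip_force: 0.0
```

Run:
```python
from h import *
st=env.get_state();print(st['joint_pos'].round(3),st['tcp_pos'].round(4))
q=st['orientation'];M=R.from_quat(q[[1,2,3,0]]).as_matrix();print(M.round(4))
print('units',M.T@(np.array([.5545,.2965,.2])-st['tcp_pos'])/.25)
s=cam('scene');cv2.imwrite('pics/s1.png',cv2.resize(s['pixels'][90:250,300:500,::-1],(750,600),interpolation=cv2.INTER_CUBIC))
```

```text
[ 0.307  0.405  0.543  1.71  -0.     0.026] [0.5492 0.2581 0.3806]
[[-9.606e-01 -2.780e-01 -8.000e-04]
 [-2.780e-01  9.606e-01 -7.000e-04]
 [ 1.000e-03 -5.000e-04 -1.000e+00]]
units [-0.06357825  0.14189155  0.72231848]
```

View pics/s1.png

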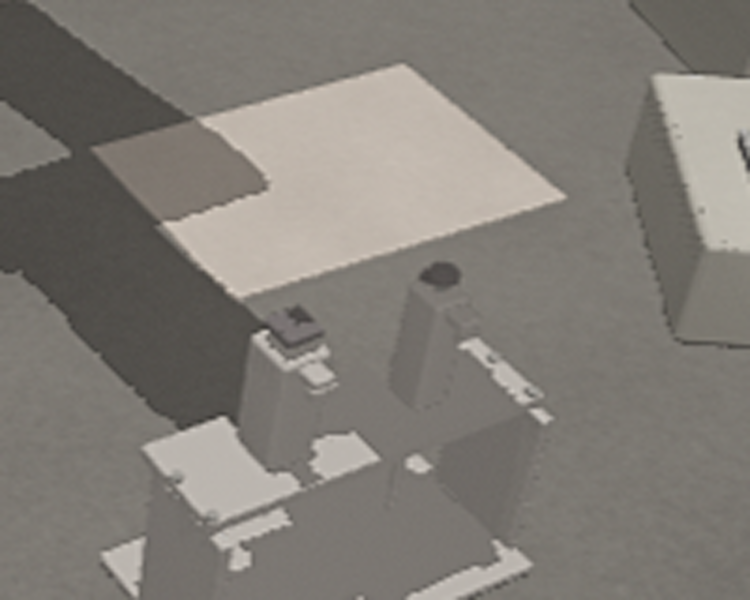

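Call:
jog_arm --increments '[[[-0.032,0.071,0,0,0,0,0],[-0.032,0.071,0,0,0,0,0],[0,0,0.09,0,0,0,0],[0,0,0.09,0,0,0,0],[0,0,0.09,0,0,0,0],[0,0,0.09,0,0,0,0],[0,0,0.09,0,0,0,0],[0,0,0.09,0,0,0,0],[0,0,0.09,0,0,0,0],[0,0,0.09,0,0,0,0],[0,0,0.09,0,0,0,0],[0,0,0.06,0,0,0,0],[0,0,0.04,0,0,0,0],[0,0,0,0,0,0,0],[0,0,0,0,0,0,0]]]'

```text
clock: 8.15
tcp_pos: [0.5554, 0.2952, 0.1546]
orientation: [0.0, -0.139, 0.99, 0.0]
wrist_force: [0.3, 0.4, 0.2]
finger_gap: 0.0852
grip_force: 0.0
```

Run:
```python
from h import *
s=cam('scene');cv2.imwrite('pics/s2.png',cv2.resize(s['pixels'][90:250,300:500,::-1],(750,600),interpolation=cv2.INTER_CUBIC))
```

```text
(no output)
```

View pics/s2.png

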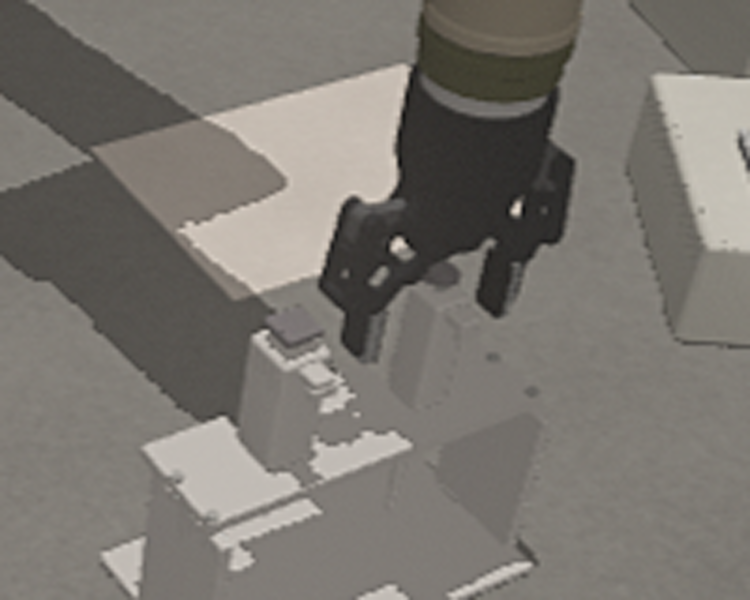

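Call:
jog_arm --increments '[[[0,0,0,0,0,0,120],[0,0,0,0,0,0,200],[0,0,0,0,0,0,255],[0,0,0,0,0,0,255],[0,0,0,0,0,0,255],[0,0,0,0,0,0,255],[0,0,0,0,0,0,255],[0,0,0,0,0,0,255],[0,0,0,0,0,0,255],[0,0,0,0,0,0,255]]]' --force 45

```text
clock: 9.2
tcp_pos: [0.5549, 0.2962, 0.1538]
orientation: [0.0, -0.14, 0.99, 0.0]
wrist_force: [-1.1, 3.6, 1.0]
finger_gap: 0.0235
grip_force: 49.0
```

Call:
jog_arm --increments '[[[0,0,-0.03,0,0,0,255],[0,0,-0.05,0,0,0,255],[0,0,-0.06,0,0,0,255],[0,0,-0.06,0,0,0,255],[0,0,-0.06,0,0,0,255],[0,0,-0.06,0,0,0,255],[0,0,-0.06,0,0,0,255],[0,0,-0.06,0,0,0,255],[0,0,-0.06,0,0,0,255],[0,0,-0.06,0,0,0,255],[0,0,-0.06,0,0,0,255],[0,0,-0.06,0,0,0,255],[0,0,-0.06,0,0,0,255],[0,0,-0.06,0,0,0,255],[0,0,-0.06,0,0,0,255],[0,0,-0.04,0,0,0,255],[0,0,0,0,0,0,255]]]'

```text
clock: 10.9
tcp_pos: [0.5556, 0.295, 0.3815]
orientation: [0.002, -0.139, 0.99, -0.0]
wrist_force: [-0.2, 0.0, -1.4]
finger_gap: 0.0236
grip_force: 48.9
```

Run:
```python
from h import *
st=env.get_state();q=st['orientation'];M=R.from_quat(q[[1,2,3,0]]).as_matrix();print(M.round(4),st['tcp_pos'])
for w in([.50,0,st['tcp_pos'][2]],[.467,-.3435,st['tcp_pos'][2]]): print(M.T@(np.array(w)-st['tcp_pos'])/.25)
s=cam('scene');cv2.imwrite('pics/s3.png',cv2.resize(s['pixels'][40:250,300:500,::-1],(570,600),interpolation=cv2.INTER_CUBIC))
```

```text
[[-9.613e-01 -2.754e-01  4.300e-03]
 [-2.754e-01  9.613e-01 -4.000e-04]
 [-4.000e-03 -1.500e-03 -1.000e+00]] [0.55558989 0.29500602 0.38152845]
[ 5.38690602e-01 -1.07317884e+00 -5.08573629e-04]
[ 1.04392833e+00 -2.35771566e+00 -5.55886330e-04]
```

View pics/s3.png

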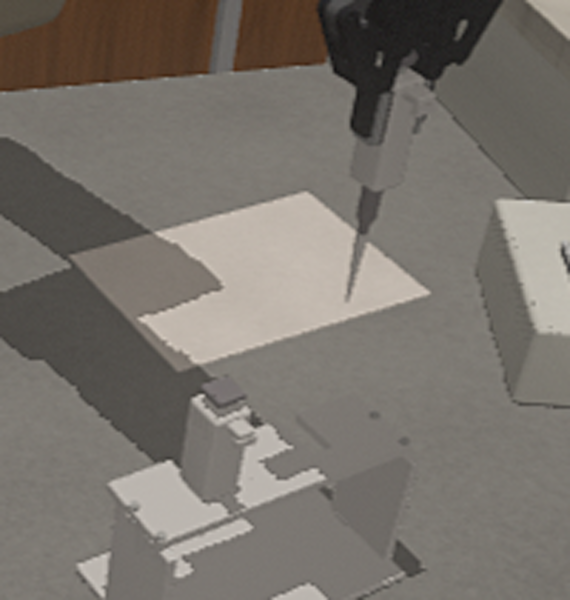

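Call:
jog_arm --increments '[[[0.02,-0.045,0,0,0,0,255],[0.04,-0.09,0,0,0,0,255],[0.04,-0.09,0,0,0,0,255],[0.04,-0.09,0,0,0,0,255],[0.04,-0.09,0,0,0,0,255],[0.04,-0.09,0,0,0,0,255],[0.04,-0.09,0,0,0,0,255],[0.04,-0.09,0,0,0,0,255],[0.04,-0.09,0,0,0,0,255],[0.04,-0.09,0,0,0,0,255],[0.04,-0.09,0,0,0,0,255],[0.04,-0.09,0,0,0,0,255],[0.04,-0.09,0,0,0,0,255],[0.04,-0.09,0,0,0,0,255],[0.04,-0.09,0,0,0,0,255]]]'

```text
clock: 12.45
tcp_pos: [0.5042, -0.0594, 0.3781]
orientation: [-0.001, -0.139, 0.99, -0.0]
wrist_force: [0.2, -0.8, -1.3]
finger_gap: 0.0241
grip_force: 48.9
```

Call:
jog_arm --increments '[[[0.04,-0.09,0,0,0,0,255],[0.04,-0.09,0,0,0,0,255],[0.04,-0.09,0,0,0,0,255],[0.04,-0.09,0,0,0,0,255],[0.04,-0.09,0,0,0,0,255],[0.04,-0.09,0,0,0,0,255],[0.04,-0.09,0,0,0,0,255],[0.04,-0.09,0,0,0,0,255],[0.04,-0.09,0,0,0,0,255],[0.04,-0.09,0,0,0,0,255],[0.04,-0.09,0,0,0,0,255],[0.02,-0.06,0,0,0,0,255],[0,0,0,0,0,0,255],[0,0,0,0,0,0,255],[0,0,0,0,0,0,255]]]'

```text
clock: 13.95
tcp_pos: [0.4675, -0.341, 0.3789]
orientation: [-0.0, -0.14, 0.99, 0.0]
wrist_force: [-0.5, -0.3, -0.1]
finger_gap: 0.0235
grip_force: 49.0
```

Run:
```python
from h import *
st=env.get_state();q=st['orientation'];M=R.from_quat(q[[1,2,3,0]]).as_matrix();print(M.round(4),st['tcp_pos'])
s=cam('scene');t=cam('top')
p=st['tcp_pos'];tip=p-[0,0,.1288]
u,v=map(int,proj(s,tip));print('tip proj',proj(s,tip),proj(t,tip),[d['uv'] for d in spotter.landmark_of('pipette','scene')])
x0,y0=max(0,u-60),max(0,v-110);print(x0,y0)
cv2.imwrite('pics/s4.png',cv2.resize(s['pixels'][y0:y0+210,x0:x0+200,::-1],(571,600),interpolation=cv2.INTER_CUBIC))
```

```text
[[-9.610e-01 -2.767e-01 -1.000e-04]
 [-2.767e-01  9.610e-01  3.000e-04]
 [ 0.000e+00  3.000e-04 -1.000e+00]] [ 0.46749333 -0.34098739  0.3789037 ]
tip proj [np.float64(92.53177687143926), np.float64(154.6668884857291)] [np.float64(424.49708103649255), np.float64(238.99288351988105)] [[91.9, 153.0]]
32 44
```

View pics/s4.png

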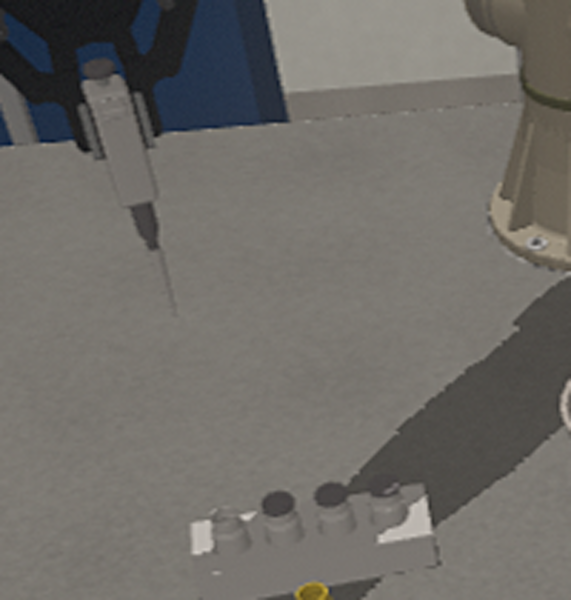

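Call:
jog_arm --increments '[[[0,-0.01,0.04,0,0,0,255],[0,0,0.06,0,0,0,255],[0,0,0.06,0,0,0,255],[0,0,0.06,0,0,0,255],[0,0,0.06,0,0,0,255],[0,0,0.06,0,0,0,255],[0,0,0.06,0,0,0,255],[0,0,0.06,0,0,0,255],[0,0,0.06,0,0,0,255],[0,0,0.06,0,0,0,255],[0,0,0.04,0,0,0,255],[0,0,0,0,0,0,255],[0,0,0,0,0,0,255],[0,0,0,0,0,0,255]]]'

```text
clock: 15.5
tcp_pos: [0.4687, -0.3446, 0.2246]
orientation: [0.0, -0.139, 0.99, -0.001]
wrist_force: [0.2, 0.5, -1.0]
finger_gap: 0.0235
grip_force: 49.0
```

Run:
```python
from h import *
st=env.get_state()
s=cam('scene');t=cam('top')
p=st['tcp_pos'];tip=p-[0,0,.1288];print(p,tip,proj(s,tip),proj(t,tip))
print([d['uv'] for d in spotter.landmark_of('pipette','scene')],[(d['uv'],d['conf']) for d in spotter.landmark_of('vial1_mouth','scene')])
a=cv2.resize(s['pixels'][195:245,85:135,::-1],(600,600),interpolation=cv2.INTER_CUBIC)
cv2.imwrite('pics/s5.png',a)
b=cv2.resize(s['pixels'][130:245,60:140,::-1],(417,600),interpolation=cv2.INTER_CUBIC);cv2.imwrite('pics/s6.png',np.hstack([b,cv2.resize(t['pixels'][200:290,365:420,::-1],(367,600),interpolation=cv2.INTER_CUBIC)]))
```

```text
[ 0.46866083 -0.34456609  0.22463827] [ 0.46866083 -0.34456609  0.09583827] [np.float64(108.10028494389218), np.float64(213.73947882326442)] [np.float64(403.8773108722901), np.float64(242.04301421009708)]
[[106.9, 208.8]] [([107.5, 226.3], 0.71), ([152.4, 221.2], 0.2)]
```

View pics/s5.png

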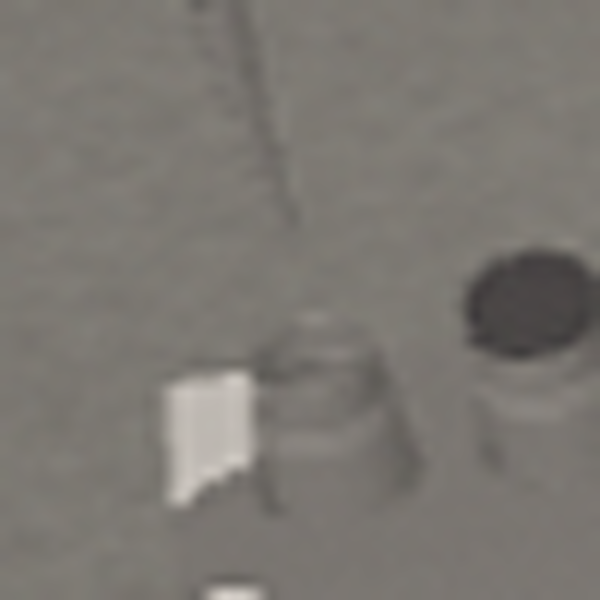

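View pics/s6.png

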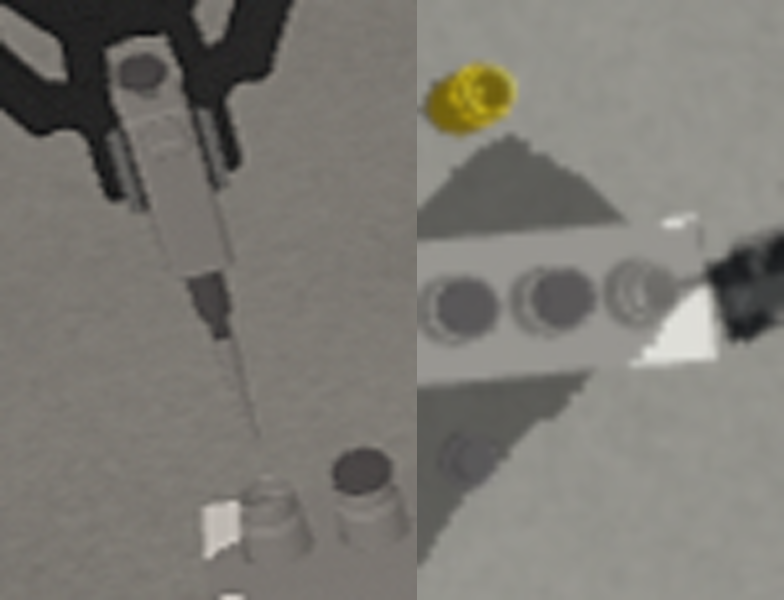

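Run:
```python
from h import *
s=cam('scene');t=cam('top')
def caps(c,x0,y0,w,h,th):
    g=cv2.cvtColor(c['pixels'],cv2.COLOR_RGB2GRAY)[y0:y0+h,x0:x0+w]
    n,l,st,ce=cv2.connectedComponentsWithStats((g<th).astype(np.uint8))
    return [(np.round(ce[i]+[x0,y0],2).tolist(),int(st[i,4])) for i in range(1,n) if 15<st[i,4]<250]
for n,c,b in(('s',s,(120,205,60,30)),('t',t,(345,232,50,26))):
    for th in(80,95,105):
        k=caps(c,*b,th);print(n,th,[(u,a,at_z(c,u,.07)[:2].round(4).tolist()) for u,a in k])
print('tip scene@.0958',at_z(s,(109,213.1),.0958),'rim',at_z(s,(110.8,223.7),.065))
g=lambda c,x,y,w,h,W,H:cv2.resize(c['pixels'][y:y+h,x:x+w,::-1],(W,H),interpolation=cv2.INTER_NEAREST)
cv2.imwrite('pics/s7.png',np.hstack([g(t,388,230,25,25,400,400),g(s,95,205,25,25,400,400)]))
```

```text
s 80 [([128.99, 219.96], 76, [0.4679, -0.3061])]
s 95 [([129.01, 220.07], 85, [0.4683, -0.3061])]
s 105 [([129.16, 220.23], 95, [0.4689, -0.3057])]
t 80 []
t 95 [([374.88, 232.62], 50, [0.4972, -0.2747]), ([386.2, 244.33], 49, [0.4646, -0.3041]), ([371.73, 245.79], 48, [0.4614, -0.2641])]
t 105 [([376.21, 232.96], 80, [0.4962, -0.2783]), ([386.37, 244.33], 60, [0.4646, -0.3046]), ([371.93, 245.53], 59, [0.4621, -0.2647]), ([359.62, 248.69], 16, [0.4542, -0.2305]), ([382.43, 256.74], 23, [0.4311, -0.292])]
tip scene@.0958 [ 0.46692943 -0.34279637  0.0958    ] rim [ 0.46715524 -0.34549463  0.065     ]
```

View pics/s7.png

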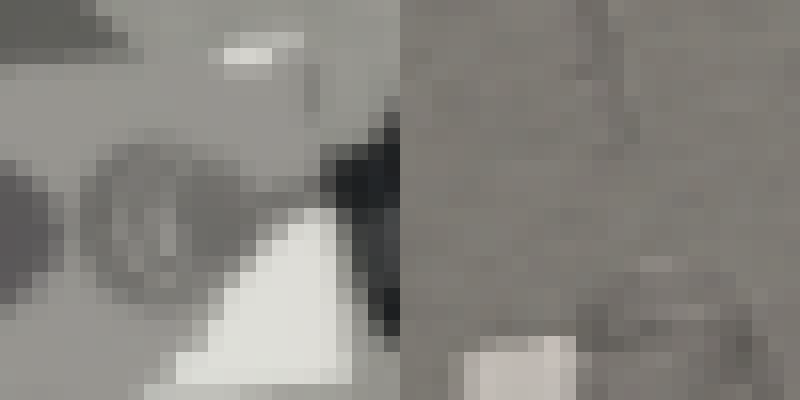

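Call:
jog_arm --increments '[[[0.0024,-0.0088,0,0,0,0,255],[0,0,0.02,0,0,0,255],[0,0,0.02,0,0,0,255],[0,0,0.02,0,0,0,255],[0,0,0.02,0,0,0,255],[0,0,0,0,0,0,255],[0,0,0,0,0,0,255],[0,0,0,0,0,0,255],[0,0,0,0,0,0,255],[0,0,0,0,0,0,255]]]'

```text
clock: 16.8
tcp_pos: [0.4684, -0.3466, 0.2041]
orientation: [0.0, -0.139, 0.99, -0.0]
wrist_force: [0.3, 1.0, -0.4]
finger_gap: 0.0233
grip_force: 49.0
```

Run:
```python
from h import *
s=cam('scene');st=env.get_state();tip=st['tcp_pos']-[0,0,.1288]
print(tip,proj(s,tip),st['orientation'].round(4),st['qvel'].round(3))
g=cv2.cvtColor(s['pixels'],cv2.COLOR_RGB2GRAY);print(g[212:236,100:122])
```

```text
[ 0.46838067 -0.34663818  0.07523854] [np.float64(109.2048511489647), np.float64(220.75302060353255)] [ 1.000e-04 -1.394e-01  9.902e-01 -2.000e-04] [ 0.001 -0.001 -0.001 -0.003 -0.002  0.001]
[[122 121 121 121 121 118 117 111 113 126 122 122 121 120 121 120 121 122
  122 121 120 120]
 [120 119 120 118 117 118 119 115 111 119 119 120 121 123 121 122 123 124
  124 123 121 120]
 [120 120 121 121 122 122 121 117 107 109 120 122 120 121 122 125 122 124
  124 123 120 119]
 [122 125 125 126 125 123 121 118 113 109 121 122 124 123 123 120 120 121
  123 122 120 120]
 [121 124 123 124 123 122 117 113 114 108 123 121 124 122 121 122 121 123
  121 120 121 121]
 [121 122 123 123 123 122 122 121 112 114 125 122 119 119 121 123 124 121
  119 123 123 122]
 [123 124 124 121 120 116 119 121 118 110 112 123 122 123 122 123 124 122
  125 125 124 122]
 [123 124 121 120 121 120 121 122 121 112 111 121 120 121 123 122 123 121
  121 121 121 122]
 [123 120 120 121 123 123 122 121 123 114 109 121 124 125 124 123 124 125
  123 120 122 123]
 [120 121 124 121 121 122 120 121 121 122 133 136 129 122 123 125 125 1
[... 624 characters left out ...]
1 122 116 114 108 102 103 106
  113 121 119 118]
 [189 186 184 185 189 174 118 109 119 122 120 118 115 112 111 113 116 106
  106 124 119 118]
 [189 185 184 186 190 175 128 118 116 118 119 117 113 118 123 119 116 106
  101 117 124 119]
 [188 186 186 188 193 174 112 125 128 130 131 133 130 126 126 119 111 103
   99 108 118 120]
 [190 187 190 195 177 120 109 122 130 130 131 131 131 126 120 115 109 104
   98 104 117 120]
 [192 192 173 129 125 112 113 114 119 121 121 120 119 117 116 113 111 106
   99  97 110 120]
 [197 177 121 112 116 116 108 109 117 119 119 119 120 117 116 114 110 107
  100 100 112 119]
 [181 123 113 115 117 116 104 103 116 118 119 120 119 119 118 116 113 108
  100 106 118 121]]
```

```bash
python3 -c "
from h import *
print(ticket.hand_in())"
```

```text
the job is handed in; nothing more can be done
None
```

I took the tipped pipette (round button) out of its stand. It is now held upright and steady over the open vial, vial1, with its tip about 1 cm above the rim and within roughly 2 mm of centre by camera. The job is handed in at about 17 s; the hand-in returned no verdict.

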